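# Fit the belt cover over its studs and latch it

### The arm

A 6-joint arm with a two-finger parallel gripper is mounted at the origin on the work surface. World frame = base frame: x ahead of the robot, y to its left, z up, the work surface at z = 0. Lengths are in mm, angles in rad, forces in N, time in s.
With the tool pointing down it reaches from about 275 to 1000 mm from the base axis. Payload 8.4 kg.
Tool frame: the origin (TCP) lies at the very end of the fingers, on their centre line; the grasp point (between the pads) lies 19 mm behind it; z points along the fingers, y is the direction in which the jaws open and shut (so a half turn about z gives the same grasp; the last joint's range is limited). The gripper opens to 85 mm and grips with 20 to 120 N. Pads are 22 mm wide; open, the fingers measure 114 mm over their backs; the gripper's body (76 mm by 85 mm) begins 54 mm behind the grasp point. The pads swing forward as they close: fully open they stand 13 mm farther back than shut.
Start: joints at [-1.295, 0.353, 1.633, -0, 1.155, -0.002], TCP at [171.399, -601.041, 231.281] pointing down, gripper open.
Joint ranges: [-2.63, 2.63], [-0.92, 2.1], [0.06, 2.66], [-1.3, 4.44], [0, 2.69], [-3.02, 3.02]. Speed limits (rad/s): [2.22, 2.22, 2.79, 3.14, 3.14, 3.14].

### API

Orientations are given as [roll, pitch, yaw] about the fixed x, y, z axes, in that order (R = Rz(yaw) Ry(pitch) Rx(roll)).
In Python, from rig import r, vision gives the robot as it stands.
- The arm moves only by the tool move_arm, never from a script. Its argument "series" is text: rows parted by semicolons, each of 7 numbers parted by spaces: the closure, from -1 (fully open) to 1 (shut), then the shift along the tool's x, y, z in units of 40 mm (1.0 is 40 mm), then the turn, a rotation vector about the tool's x, y, z in degrees. In form: grip tx ty tz ax ay az; .... A call has 1 to 20 rows; each row shifts and turns the pose as measured when the row begins, along the tool's axes as they then stand; what a row does not reach is not made up. A row lasts 1/8 s, in which the tool goes at most 62.5 mm and 10.7 degrees, less where a joint would pass 70% of its speed; a pose out of reach is approached as far as the arm can. A call is refused whole if a number of a shift passes 1 or a number of a turn 10.7, either way. A call with a gripper value outside its range is refused whole. The fingers move at their own pace and stop on an object; "grip_force" is the grip in N (left out, the last holds). Time passes only in rows, so rows that do not move let the fingers close. It gives the time, the measured TCP pose, the force and the opening at its end, in the units of the state.
- r.sense(): the state, without advancing time (a new reading comes with each control period).
- vision.grab_frame(name): name is "scene" or "top"; returns the picture (384x512x3 uint8, red, green, blue); there is no depth.
- vision.camera_params(name): a dict with "fx", "fy", "cx", "cy" (pixels), "position" and "rotation" of the camera in the world. Camera axes: x right, y up, looking along -z (the intrinsics and any distortion apply to the point x, -y, -z); pixel columns grow to the right and rows downward; lengths in mm; the calibration is good to about 2 mm. A picture is of the moment at which its call begins. camera_params takes no time and is no camera call.
- r.sign_off(): hands the job in, once; it reports no verdict.
The state is a dict: "clock": time; "qpos": joint angles; "qvel": joint speeds; "joint_efforts": joint torques, N m; "eef_pos": TCP position; "tcp_rot": TCP orientation; "contact_force": force on the tool from outside, world axes, zero at the start; "wrist_torque": the same for the moment, N m; "opening": opening from 0.0 (shut) to 1.0 (fully open).
Only numpy, scipy, OpenCV 4.12 (cv2) and the standard library are available. Lean on these libraries where they do the work, as an engineer would, in place of code of your own. Each camera call takes 0.05 s, during which the arm holds its last target. There are 200 camera calls.

### The job

Take the aluminium cover plate by its handle and fit it on the green belt housing: slide it gently over the tips of the two studs, feeling for the moment its holes drop over them, until it lies flush on the housing. Then push the latch by its pin round across the plate's edge, square to the plate, and let go. Never press the plate hard against the housing or studs, and leave the other things on the bench where they are.

Things in the scene. Friction and masses are not known exactly. Their poses are not given: they have to be found in the camera images.
- housing: Green cast belt housing of a lathe, screwed to the bench, 230 (x) x 132 (y) x 40 mm high. Origin: centre of its underside; z up, x along its length; its flat top is 40 mm above the origin. An opening of 64 x 40 mm in mid-top shows the pulley. Two steel studs rise from slots on its long centre line; a latch turns on a post at x = +50, y = +50 mm.
- deck (a point): Centre of the housing's flat top; axes as the housing's. The two studs, 10 mm thick with tapered tips (7.6 mm), rise 14 mm above it and are 110 mm apart, at y = 0, x = s - 55 and s + 55 mm. The pair can stand anywhere along its slots, s from -16 to +16 mm, locked there: s differs each time and is not measured.
- plate: Aluminium cover plate, 200 (x) x 70 (y) x 6 mm, 0.24 to 0.39 kg, lying flat, handle up. Origin: centre of its underside; z up. Two 12 mm through holes at x = -55 and +55 mm, y = 0; either way round fits. On the stud tips its underside is 14 mm above the deck; with holes over studs it goes down flush on the deck. 5 N of pressing is plenty to feel for the studs; over 40 N spoils them.
- bar (a point): Middle of the plate's dark bar handle, 40 mm above the plate's origin. The bar runs along the plate's x axis, 62 mm long, 12 mm wide (y) and 16 mm high, on two legs at x = -26 and +26 mm, open beneath.
- latch (a joint): Angle of the latch (rad) about its vertical axis at x = +50, y = +50 mm of the housing. At 0 its arm points along the housing's +x, clear of the plate; it grows clockwise seen from above; at 1.57 the arm points along -y, across the plate's edge. Stops at -0.6 and 1.6; stays where left; takes 1 to 2 N at the pin. Arm 6 mm thick, 13 mm wide, underside 8 mm above the deck, 2 mm over a seated plate.
- latch_pin (a point): Middle of the upright pin on the latch's arm, 34 mm from the latch's axis and 30 mm above the deck. The pin is 12 mm thick and stands from the arm's top (14 mm above the deck) to 46 mm above the deck. Push it sideways to turn the latch.
- bowl: Bystander: turned pale wooden bowl, 96 mm wide, 45 mm high, beyond the middle of the bench. Origin: its middle, underside.
- screwdriver: Bystander: screwdriver, 190 mm long, lying between the housing and the plate. Origin: within the tool, at its underside.
- pad: Bystander: black rubber sanding pad, 72 mm disc with an upright 8 mm stem to 45 mm height, between the screwdriver and the bowl. Origin: its middle, underside.
- glue: Bystander: glue bottle, 56 mm wide, 130 mm high, far left. Origin: its middle, underside.
- wax: Bystander: flat steel wax tin, 76 mm wide, 50 mm high, far right. Origin: its middle, underside.
- blank: Bystander: square wooden blank, 90 x 90 x 60 mm, on the right. Origin: its middle, underside.
- spanner: Bystander: spanner, 180 mm long, lying on the left. Origin: within the tool, at its underside.
There are look-alikes about, which are no part of the job. Of the things shaped like the plate, the aluminium one is meant.

How it is judged (in metres and radians):
On the way, in this order (a step that is already met when the one before it is completed fails the run):
1. the cover plate lies flush on the housing with its holes over the studs, the latch still open (z of plate in the frame of housing between 0.037 and 0.0425 m and x of plate in the frame of housing between -0.02 and 0.02 m and y of plate in the frame of housing between -0.005 and 0.005 m and angle between the z axis of plate and the z axis of housing, either way round below 0.04 rad and angle between the x axis of plate and the x axis of housing, either way round below 0.06 rad and value of joint latch below 0.7 rad), for 0.2 s.
2. the latch is turned across the plate's edge (value of joint latch above 1.3 rad), for 0.2 s.
At the end, for the whole second after the job is handed in: The plate rests flush on the housing, holes over studs (underside within 2.5 mm of its top, tilt under 0.04 rad, within 5 mm across and 20 mm along of the housing's centre, parallel within 0.06 rad), and the latch stands at 1.3 rad or more (z of plate in the frame of housing between 0.037 and 0.0425 m and x of plate in the frame of housing between -0.02 and 0.02 m and y of plate in the frame of housing between -0.005 and 0.005 m and angle between the z axis of plate and the z axis of housing, either way round below 0.04 rad and angle between the x axis of plate and the x axis of housing, either way round below 0.06 rad and value of joint latch above 1.3 rad and linear speed of plate below 0.02 m/s); the robot touches nothing.
It fails at once if the plate is pressed against the housing, its studs or its latch with more than 40 N (contact force between plate and housing above 40 N).
It fails at once if another thing on the bench is moved by more than 30 mm (distance of any of bowl, screwdriver, pad, glue, wax, blank, spanner from where it was at the start of the episode above 0.03 m).
It also fails if it takes over 72 s, if anything falls off the work surface, if the arm or the gripper's body presses on something with over 40 N, if the wrist force passes 120 N, or if a joint passes its speed limit or range.

## Working session

There is one attempt and no reset: what is moved stays moved. The work goes in short steps, Python scripts to look and compute and a tool call to move; the robot and the scene stay as the last step left them, time stands still between calls to the robot, and variables do not carry over. Pictures are saved under pics/ and viewed, about 8 in all and at most 12, crops included, and the job is handed in when it is done.

Besides the shell and the picture viewer there is one more tool, called by a JSON object that holds its "op" and its "data", one argument or row to a line. move_arm: Moves the arm, as the interface text tells. Its arguments: {"type":"object","properties":{"series":{"type":"string"},"grip_force":{"type":"number"}},"required":["series"]}

```bash
ls; mkdir -p pics; python3 - <<'E'
from rig import r, vision
import cv2
for n in("scene","top"):
    im=vision.grab_frame(n); cv2.imwrite(f"pics/{n}0.png",im[:,:,::-1])
    p=vision.camera_params(n); print(n,p)
print(r.sense())
E
```

```text
pics
scene {'fx': 371.6555978772905, 'fy': 371.6555978772905, 'cx': 256.325008637342, 'cy': 185.940420825075, 'position': array([1259.49051536, -236.24011661,  894.10838208]), 'rotation': array([ 0.72953345, -0.01378294,  1.26693523])}
top {'fx': 373.2982920493132, 'fy': 373.2982920493132, 'cx': 254.9330232283543, 'cy': 191.05345869588783, 'position': array([ 471.64751174,  -12.2925806 , 1226.30929719]), 'rotation': array([ 0.10282114, -0.00443052, -1.59918298])}
{'clock': 0.1, 'qpos': array([-1.29539517e+00,  3.53610232e-01,  1.63404278e+00, -3.16066822e-06,
        1.15514855e+00, -2.39411093e-03]), 'qvel': array([ 0.0014047 , -0.00165348, -0.00098917,  0.00044758,  0.00114288,
        0.00053983]), 'joint_efforts': array([ 6.09745912e-04, -6.06356835e+01, -3.42820108e+01, -1.96062626e-05,
        3.93850700e-03,  1.51413474e-05]), 'eef_pos': array([ 171.29092614, -600.65171937,  230.62442339]), 'tcp_rot': array([-3.14038375e+00, -4.24552726e-09,  2.77796544e-01]), 'contact_force': array([-0.31550838,  0.49413148, -0.6589376 ]), 'wrist_torque': array([ 0.03003731, -0.05941497, -0.0137474 ]), 'opening': 0.9962331838514367}
```

View pics/top0.png

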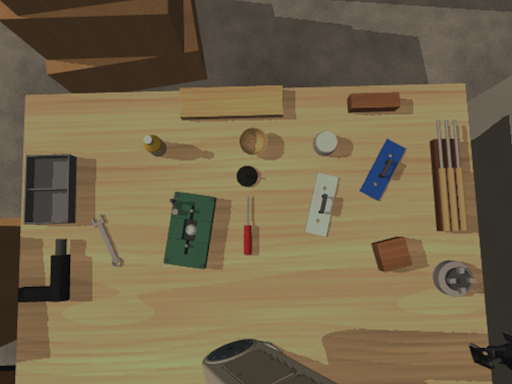

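View pics/scene0.png

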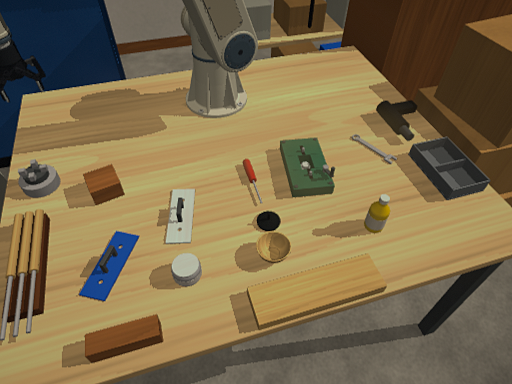

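Top view: two plate-shaped things. The pale one is at about (323,205) and the blue one at (383,170). The aluminium one is the pale one. The housing is at (190,230), with the latch at its upper left near (175,207). I'll confirm in an enlarged crop.

```bash
cat > h.py <<'E'
import numpy as np, cv2
from rig import r, vision
from scipy.spatial.transform import Rotation as R
def cam(n):
    p=vision.camera_params(n); return p, R.from_euler('xyz',p['rotation']).as_matrix()
def ray(n,u,v):
    p,M=cam(n); return p['position'], M@np.array([(u-p['cx'])/p['fx'],-(v-p['cy'])/p['fy'],-1.])
def plane(n,uv,z):
    o,d=ray(n,*uv); return o+d*(z-o[2])/d[2]
def proj(n,X):
    p,M=cam(n); q=M.T@(np.array(X)-p['position']); return p['cx']-p['fx']*q[0]/q[2], p['cy']+p['fy']*q[1]/q[2]
def tri(a,b):  # two-view point (top, scene) and miss
    (o,d),(q,e)=ray('top',*a),ray('scene',*b)
    s=np.linalg.lstsq(np.c_[d,-e],q-o,rcond=None)[0]; A,B=o+d*s[0],q+e*s[1]
    return (A+B)/2,np.linalg.norm(A-B)
def rect(n,mask,z):
    c=max(cv2.findContours(mask.astype(np.uint8),0,2)[0],key=cv2.contourArea)
    P=np.array([plane(n,q[0],z)[:2] for q in c],np.float32)
    return cv2.minAreaRect(P)
def box(im,x0,x1,y0,y1):
    m=np.zeros(im.shape[:2],bool); m[y0:y1,x0:x1]=1; return m
E
python3 - <<'E'
from h import *
t=cv2.imread('pics/top0.png'); s=cv2.imread('pics/scene0.png')
hs=lambda i:cv2.cvtColor(i,cv2.COLOR_BGR2HSV).astype(int)
for n,im,bp,bh in(('top',t,(300,345,165,245),(155,225,185,275)),('scene',s,(160,200,182,250),(270,345,130,205))):
    H=hs(im)
    m=(H[...,1]<60)&(H[...,2]>120)&box(im,*bp)
    m=cv2.morphologyEx(m.astype(np.uint8),cv2.MORPH_CLOSE,np.ones((9,9)))
    print(n,'plate',rect(n,m,6.),m.sum())
    g=(H[...,0]>45)&(H[...,0]<95)&(H[...,1]>70)&box(im,*bh)
    g=cv2.morphologyEx(g.astype(np.uint8),cv2.MORPH_CLOSE,np.ones((9,9)))
    print('housing',rect(n,g,40.),g.sum())
Z=lambda i,x0,y0,w,h,k:cv2.resize(i[y0:y0+h,x0:x0+w],None,fx=k,fy=k,interpolation=cv2.INTER_CUBIC)
cv2.imwrite('pics/crop1.png',np.vstack([np.hstack([Z(t,295,145,120,100,3),Z(t,145,180,120,100,3)]),np.hstack([Z(s,120,160,120,100,3),Z(s,255,120,120,100,3)])]))
E
```

```text
top plate ((548.7704467773438, -237.35162353515625), (70.9586410522461, 200.5408935546875), 75.65657043457031) 1314
housing ((477.6805725097656, 188.1837158203125), (131.65249633789062, 225.80682373046875), 80.6098861694336) 2702
scene plate ((547.6769409179688, -237.28338623046875), (70.85350036621094, 201.43038940429688), 75.42977142333984) 1282
housing ((492.51165771484375, 185.2375030517578), (134.4007568359375, 252.54843139648438), 80.04032135009766) 1740
```

View pics/crop1.png

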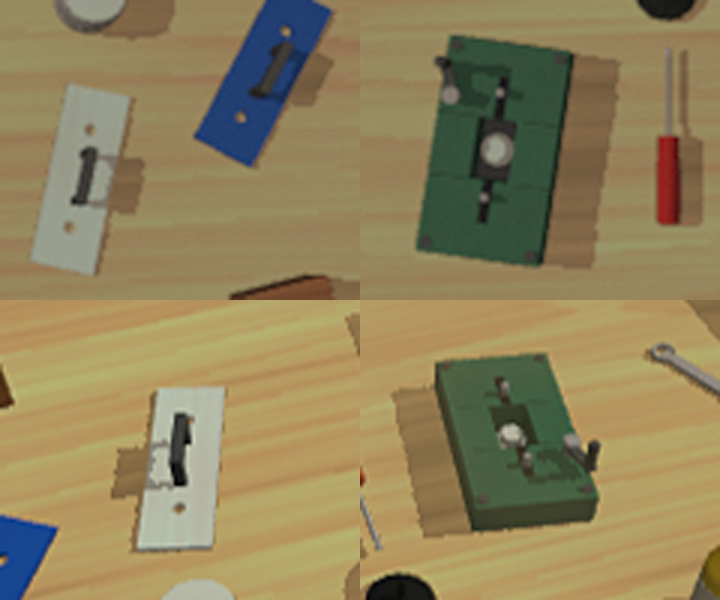

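The crop confirms the plate: pale aluminium at top (323,205). The blue look-alike is not the one. The studs show at about top (191.7,210.7) and (186.3,245.7), the latch post at (175,211.7), and the dark pin at (171.7,201). Next I'll refine the housing and stud positions.

```bash
python3 - <<'E'
from h import *
t=cv2.imread('pics/top0.png'); H=cv2.cvtColor(t,cv2.COLOR_BGR2HSV).astype(int)
print('V row 235:',[(x,*H[235,x]) for x in range(160,222,1) if x<172 or x>203])
b=box(t,155,225,185,275)
for th in(60,70,80):
    g=((H[...,0]>45)&(H[...,0]<95)&(H[...,1]>70)&(H[...,2]>th)&b).astype(np.uint8)
    g=cv2.morphologyEx(g,cv2.MORPH_CLOSE,np.ones((15,15)))
    print(th,rect('top',g,40.))
def blob(x0,x1,y0,y1):
    v=H[y0:y1,x0:x1]; w=np.where(v[...,1]<70,np.clip(v[...,2]-80,0,None),0).astype(float)
    yy,xx=np.mgrid[y0:y1,x0:x1]; return (w*xx).sum()/w.sum(),(w*yy).sum()/w.sum()
S=[blob(188,196,206,215),blob(182,190,241,250)]
P=[plane('top',s,54.) for s in S]; print(S,P,np.linalg.norm(P[0]-P[1]),'mid',(P[0]+P[1])/2,np.degrees(np.arctan2(*(P[0]-P[1])[1::-1])))
for n,a in(('pin',(171.7,201)),('post',(175,211.5))):print(n,plane('top',a,86. if n=='pin' else 58.))
print('tris pin', tri((171.7,200.5),(333,168.5)))
E
```

```text
V row 235: [(160, np.int64(18), np.int64(109), np.int64(150)), (161, np.int64(18), np.int64(106), np.int64(151)), (162, np.int64(18), np.int64(107), np.int64(150)), (163, np.int64(18), np.int64(108), np.int64(151)), (164, np.int64(18), np.int64(109), np.int64(150)), (165, np.int64(18), np.int64(109), np.int64(152)), (166, np.int64(18), np.int64(113), np.int64(154)), (167, np.int64(23), np.int64(93), np.int64(118)), (168, np.int64(60), np.int64(68), np.int64(82)), (169, np.int64(68), np.int64(98), np.int64(78)), (170, np.int64(67), np.int64(94), np.int64(79)), (171, np.int64(66), np.int64(90), np.int64(79)), (204, np.int64(68), np.int64(90), np.int64(79)), (205, np.int64(67), np.int64(93), np.int64(82)), (206, np.int64(67), np.int64(90), np.int64(82)), (207, np.int64(68), np.int64(92), np.int64(80)), (208, np.int64(68), np.int64(88), np.int64(81)), (209, np.int64(70), np.int64(106), np.int64(58)), (210, np.int64(48), np.int64(71), np.int64(36)), (211, np.int64(16), np.int64(109), np.int64(98)), (212, np.int64(16), np.int64(113), np.int64(120)), (213, np.int64(16), np.int64(111), np.in
[... 534 characters left out ...]
485107421875, 190.46820068359375), (126.68873596191406, 226.19007873535156), 80.19577026367188)
80 ((478.2156066894531, 191.20916748046875), (125.35930633544922, 225.4257049560547), 80.42829895019531)
[(np.float64(190.99484536082474), np.float64(210.39175257731958)), (np.float64(185.6264367816092), np.float64(245.38505747126436))] [array([537.04011945, 181.37199237,  54.        ]), array([428.74881249, 199.21420585,  54.        ])] 109.75131774157528 mid [482.89446597 190.29309911  54.        ] -9.35606899926744
pin [565.6515669  234.73937626  86.        ]
post [534.75938891 230.68646824  58.        ]
tris pin (array([568.23783807, 237.41933485,  81.34283226]), np.float64(3.516919150672723))
```

{"op": "move_arm", "data": {
  "series": "-1 0 0 0 0 0 7.6;-1 0 0 0 0 0 7.6;-1 0 0 0 0 0 7.6;-1 0 0 0 0 0 7.6;-1 .53 -.86 0 0 0 0;-1 .53 -.86 0 0 0 0;-1 .53 -.86 0 0 0 0;-1 .53 -.86 0 0 0 0;-1 .53 -.86 0 0 0 0;-1 .53 -.86 0.1 0 0 0;-1 .53 -.86 .1 0 0 0;-1 .53 -.86 .1 0 0 0;-1 .53 -.86 .1 0 0 0;-1 .53 -.86 .1 0 0 0;-1 .53 -.86 .1 0 0 0;-1 .53 -.86 .1 0 0 0",
  "grip_force": 40
}}

```text
clock: 2.1
eef_pos: [534.3, -259.8, 197.6]
tcp_rot: [-3.135, 0.007, -0.276]
contact_force: [0.1, -0.8, 0.2]
opening: 0.999
```

```bash
cat >> h.py <<'E'
def to(x,y,z,yawdeg):
    s=r.sense(); M=R.from_euler('xyz',s['tcp_rot']); T=R.from_euler('xyz',[np.pi,0,np.radians(yawdeg)])
    d=M.inv().apply(np.array([x,y,z])-s['eef_pos'])/40
    print('t',s['clock'],'pos',s['eef_pos'].round(1),'yaw',np.degrees(s['tcp_rot']).round(2),'F',s['contact_force'].round(1),'op',round(s['opening'],3),'q6',s['qpos'][5].round(2))
    print('shift units',d.round(3),'turn deg',np.degrees((M.inv()*T).as_rotvec()).round(2))
E
python3 - <<'E'
from h import *
to(548.2,-237.3,21,-14.45)
E
```

```text
t 2.1 pos [ 534.3 -259.8  197.6] yaw [-179.63    0.4   -15.8 ] F [ 0.1 -0.8  0.2] op 0.999 q6 1.39
shift units [ 0.213 -0.607  4.418] turn deg [-0.38  0.39 -1.35]
```

{"op": "move_arm", "data": {
  "series": "-1 .21 -.6 .5 -.4 .4 -1.3;-1 0 0 .9 0 0 0;-1 0 0 .9 0 0 0;-1 0 0 .5 0 0 0;-1 0 0 0 0 0 0;-1 0 0 0 0 0 0"
}}

```text
clock: 2.85
eef_pos: [551.3, -234.9, 81.7]
tcp_rot: [3.142, 0.001, -0.248]
contact_force: [1.0, -0.1, 0.4]
opening: 1.001
```

```bash
python3 - <<'E'
from h import *
to(548.2,-237.3,21,-14.45)
E
```

```text
t 2.85 pos [ 551.3 -234.9   81.7] yaw [ 1.800e+02  3.000e-02 -1.419e+01] F [ 1.  -0.1  0.4] op 1.001 q6 1.41
shift units [-0.06   0.078  1.519] turn deg [0.   0.03 0.26]
```

{"op": "move_arm", "data": {
  "series": "-1 -.06 .08 .4 0 0 .2;-1 0 0 .4 0 0 0;-1 0 0 .4 0 0 0;-1 0 0 .2 0 0 0;-1 0 0 .1 0 0 0;-1 0 0 0 0 0 0;1 0 0 0 0 0 0;1 0 0 0 0 0 0;1 0 0 0 0 0 0;1 0 0 0 0 0 0;1 0 0 0 0 0 0;1 0 0 0 0 0 0;1 0 0 0 0 0 0;1 0 0 0 0 0 0"
}}

```text
clock: 4.6
eef_pos: [549.7, -238.4, 20.2]
tcp_rot: [3.141, -0.004, -0.252]
contact_force: [0.5, 0.3, -0.6]
opening: 0.133
```

```bash
python3 - <<'E'
from h import *
to(548.2,-237.3,21,-14.45)
E
```

```text
t 4.6 pos [ 549.7 -238.4   20.2] yaw [179.97  -0.22 -14.43] F [ 0.5  0.3 -0.6] op 0.133 q6 1.41
shift units [-0.044 -0.017 -0.019] turn deg [ 0.03 -0.22  0.02]
```

{"op": "move_arm", "data": {
  "series": "1 0 0 -.2 0 0 0;1 0 0 -.4 0 0 0;1 0 0 -.6 0 0 0;1 0 0 -.6 0 0 0;1 0 0 -.5 0 0 0;1 0 0 0 0 0 0;1 0 0 0 0 0 0",
  "grip_force": 60
}}

```text
clock: 5.48
eef_pos: [548.1, -237.9, 118.1]
tcp_rot: [3.141, -0.003, -0.252]
contact_force: [-0.7, 0.3, -3.3]
opening: 0.13
```

```bash
python3 - <<'E'
from h import *
to(483,190.3,115,-9.45)
im=vision.grab_frame('scene'); cv2.imwrite('pics/s1.png',im[100:300,100:370,::-1].repeat(2,0).repeat(2,1))
E
```

```text
t 5.475 pos [ 548.1 -237.9  118.1] yaw [ 1.7997e+02 -1.5000e-01 -1.4430e+01] F [-0.7  0.3 -3.3] op 0.13 q6 1.41
shift units [-4.245 -9.962  0.062] turn deg [ 0.04 -0.14 -4.98]
```

View pics/s1.png

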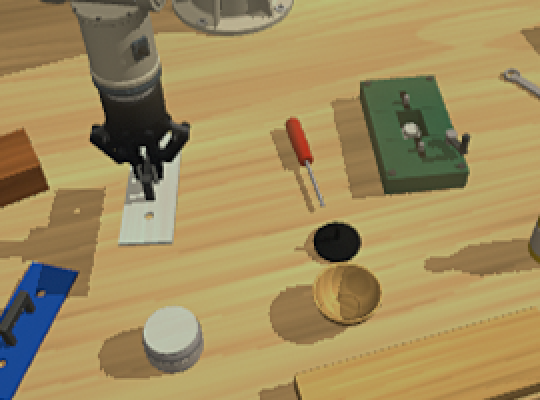

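The plate is lifted, level, in the gripper (about (150,205) in this crop), and nothing is disturbed.

{"op": "move_arm", "data": {
  "series": "1 0 0 0 0 0 -2.5;1 0 0 0 0 0 -2.5;1 -.12 -.35 0 0 0 0;1 -.24 -.7 0 0 0 0;1 -.24 -.7 0 0 0 0;1 -.24 -.7 0 0 0 0;1 -.24 -.7 0 0 0 0;1 -.24 -.7 0 0 0 0;1 -.24 -.7 0 0 0 0;1 -.24 -.7 0 0 0 0;1 -.24 -.7 0 0 0 0;1 -.24 -.7 0 0 0 0;1 -.24 -.7 0 0 0 0;1 -.24 -.7 0 0 0 0;1 -.24 -.7 0 0 0 0;1 -.24 -.7 0 0 0 0;1 -.12 -.35 0 0 0 0;1 0 0 0 0 0 0;1 0 0 0 0 0 0"
}}

```text
clock: 7.9
eef_pos: [464.6, 193.8, 109.3]
tcp_rot: [3.141, 0.018, -0.178]
contact_force: [0.9, 0.1, -3.4]
opening: 0.128
```

```bash
python3 - <<'E'
from h import *
to(483,190.3,115,-9.45)
E
```

```text
t 7.9 pos [464.6 193.8 109.3] yaw [179.95   1.02 -10.18] F [ 0.9  0.1 -3.4] op 0.128 q6 2.13
shift units [ 0.466  0.004 -0.15 ] turn deg [ 0.04  1.02 -0.73]
```

{"op": "move_arm", "data": {
  "series": "1 .46 0 0 0 1 -.7;1 0 0 .2 0 0 0;1 0 0 .2 0 0 0;1 0 0 0 0 0 0;1 0 0 0 0 0 0;1 0 0 0 0 0 0"
}}

```text
clock: 8.65
eef_pos: [484.2, 187.9, 91.3]
tcp_rot: [3.14, 0.0, -0.168]
contact_force: [-0.2, -0.1, -3.8]
opening: 0.131
```

```bash
python3 - <<'E'
from h import *
to(483,190.3,80,-9.45)
z=r.sense()['eef_pos'][2]-20.2+6
out=[]
for n,bx in(('top',(140,235,170,285)),('scene',(250,370,100,220))):
    im=vision.grab_frame(n)[:,:,::-1].copy(); H=cv2.cvtColor(im,cv2.COLOR_BGR2HSV).astype(int)
    cv2.imwrite(f'pics/{n}2.png',im)
    m=((H[...,1]<50)&(H[...,2]>110)&box(im,*bx)).astype(np.uint8)
    m=cv2.morphologyEx(m,cv2.MORPH_CLOSE,np.ones((9,9)))
    print(n,rect(n,m,z),m.sum())
    x0,x1,y0,y1=bx; out.append(cv2.resize(im[y0:y0+115,x0:x0+115],None,fx=3.4,fy=3.4,interpolation=2))
cv2.imwrite('pics/c2.png',np.hstack(out))
E
```

```text
t 8.65 pos [484.2 187.9  91.3] yaw [ 1.799e+02  1.000e-02 -9.620e+00] F [-0.2 -0.1 -3.8] op 0.131 q6 2.11
shift units [-0.039 -0.055  0.282] turn deg [ 0.1   0.01 -0.17]
top ((513.4844360351562, 182.73348999023438), (71.51756286621094, 139.55361938476562), 80.24690246582031) 901
scene ((484.50982666015625, 195.60037231445312), (86.87251281738281, 202.1127471923828), 80.2474136352539) 958
```

View pics/c2.png

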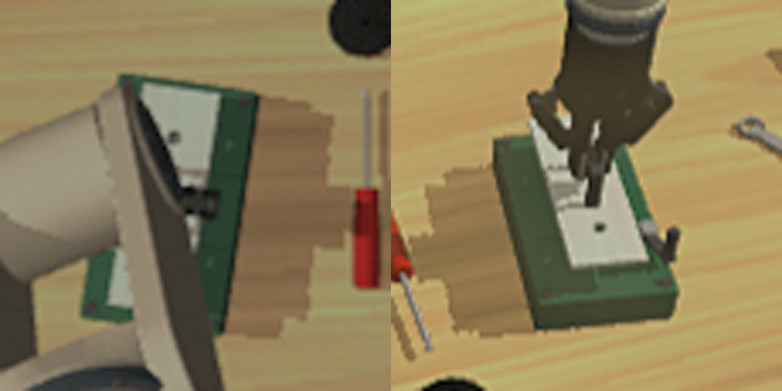

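Plate centre in hand from the top view's far edge is (483.7,187.8), which agrees with the TCP. It needs about (-1,+2.4) mm to reach the stud midpoint.

{"op": "move_arm", "data": {
  "series": "1 -.03 -.06 .1 0 0 -.15;1 0 0 .1 0 0 0;1 0 0 .1 0 0 0;1 0 0 .05 0 0 0;1 0 0 0 0 0 0;1 0 0 0 0 0 0"
}}

```text
clock: 9.5
eef_pos: [483.4, 190.9, 76.4]
tcp_rot: [3.14, -0.0, -0.165]
contact_force: [0.6, -0.2, -4.1]
opening: 0.13
```

```bash
python3 - <<'E'
from h import *
to(483.2,190.3,74.2,-9.45)
E
```

```text
t 9.5 pos [483.4 190.9  76.4] yaw [ 1.7992e+02 -2.0000e-02 -9.4400e+00] F [ 0.6 -0.2 -4.1] op 0.13 q6 2.11
shift units [-0.002  0.016  0.056] turn deg [ 0.08 -0.02  0.01]
```

Now I'll go down gently in 0.8–1 mm steps, with room to watch the force.

{"op": "move_arm", "data": {
  "series": "1 0 .015 .025 0 0 0;1 0 0 .025 0 0 0;1 0 0 .025 0 0 0;1 0 0 .025 0 0 0;1 0 0 .025 0 0 0;1 0 0 0 0 0 0"
}}

```text
clock: 10.25
eef_pos: [483.5, 190.3, 71.3]
tcp_rot: [3.14, -0.001, -0.165]
contact_force: [-0.3, 0.7, -3.8]
opening: 0.128
```

{"op": "move_arm", "data": {
  "series": "1 0 0 .025 0 0 0;1 0 0 .025 0 0 0;1 0 0 .025 0 0 0;1 0 0 .025 0 0 0;1 0 0 0 0 0 0"
}}

```text
clock: 10.88
eef_pos: [483.5, 190.3, 67.0]
tcp_rot: [3.14, -0.001, -0.165]
contact_force: [0.2, -0.5, -3.5]
opening: 0.128
```

{"op": "move_arm", "data": {
  "series": "1 0 0 .025 0 0 0;1 0 0 .025 0 0 0;1 0 0 .025 0 0 0;1 0 0 .025 0 0 0;1 0 0 0 0 0 0"
}}

```text
clock: 11.5
eef_pos: [483.5, 190.3, 62.8]
tcp_rot: [3.14, -0.001, -0.165]
contact_force: [0.7, -0.1, -3.3]
opening: 0.124
```

{"op": "move_arm", "data": {
  "series": "1 0 0 .02 0 0 0;1 0 0 .02 0 0 0;1 0 0 .015 0 0 0;1 0 0 0 0 0 0"
}}

```text
clock: 12.0
eef_pos: [483.6, 190.3, 60.5]
tcp_rot: [3.14, -0.001, -0.165]
contact_force: [-0.4, 0.1, -3.7]
opening: 0.13
```

{"op": "move_arm", "data": {
  "series": "1 0 0 .012 0 0 0;1 0 0 .012 0 0 0;1 0 0 0 0 0 0"
}}

```text
clock: 12.38
eef_pos: [483.6, 190.3, 60.3]
tcp_rot: [3.141, -0.001, -0.165]
contact_force: [0.4, 0.3, -2.2]
opening: 0.129
```

Force is unloading at TCP z = 60.3, exactly the expected flush height (60.2). I'll release with a partial opening and rise.

{"op": "move_arm", "data": {
  "series": "0.3 0 0 0 0 0 0;0.3 0 0 0 0 0 0;.3 0 0 0 0 0 0;.3 0 0 0 0 0 0;.3 0 0 0 0 0 0;.3 0 0 -.3 0 0 0;.3 0 0 -.6 0 0 0;.3 0 0 -.8 0 0 0;.3 0 0 -.8 0 0 0;.3 0 0 -.5 0 0 0;1 0 0 0 0 0 0;1 0 0 0 0 0 0"
}}

```text
clock: 13.88
eef_pos: [484.2, 190.7, 187.8]
tcp_rot: [-3.141, -0.004, -0.165]
contact_force: [0.5, -0.2, -0.6]
opening: -0.002
```

```bash
python3 - <<'E'
from h import *
to(483.2,190.3,74.2,-9.45)
out=[]
for n,bx in(('top',(140,170)),('scene',(250,100))):
    im=vision.grab_frame(n)[:,:,::-1].copy()
    cv2.imwrite(f'pics/{n}3.png',im)
    x0,y0=bx; out.append(cv2.resize(im[y0:y0+115,x0:x0+115],None,fx=3.4,fy=3.4,interpolation=2))
cv2.imwrite('pics/c3.png',np.hstack(out))
E
```

```text
t 13.875 pos [484.2 190.7 187.8] yaw [-179.95   -0.24   -9.44] F [ 0.5 -0.2 -0.6] op -0.002 q6 2.11
shift units [-0.034  0.017  2.839] turn deg [-0.05 -0.24  0.01]
```

View pics/c3.png

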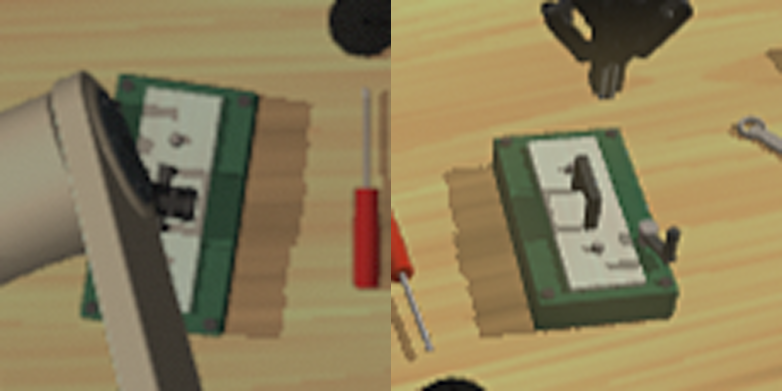

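The plate is seated: both stud tips show through the holes and the latch is still open. Next I'll measure the post and pin in two views and plan the push arc.

```bash
python3 - <<'E'
from h import *
print('post',tri((175,211.5),(326.2,167.4)))
print('pin top', plane('scene',(333.5,168.5),86.), plane('scene',(333.5,168.5),70.),plane('top',(171.5,200.5),86.))
P0=np.array([535.5,231.5])
for a in (7.5,): print('expected pin px top/scene at z86', proj('top',[*(P0+34*np.array([np.cos(np.radians(a)),np.sin(np.radians(a))])),86]),proj('scene',[*(P0+34*np.array([np.cos(np.radians(a)),np.sin(np.radians(a))])),86]))
t=cv2.imread('pics/top0.png');s=cv2.imread('pics/scene3.png')
Z=lambda i,x0,y0,w,h,k:cv2.resize(i[y0:y0+h,x0:x0+w],None,fx=k,fy=k,interpolation=0)
cv2.imwrite('pics/c4.png',np.hstack([Z(t,160,190,40,40,9),Z(s,310,150,40,40,9)]))
n=np.array([np.cos(np.radians(-136)),np.sin(np.radians(-136))])
a0=np.radians(7.5); p=P0+34*np.array([np.cos(a0),np.sin(a0)])
q=p-30*n; print('start tool',q); to(q[0],q[1],150,44)
E
```

```text
post (array([535.68549036, 233.26628522,  55.73671925]), np.float64(4.414692413124289))
pin top [572.92676151 237.99155497  86.        ] [559.33326304 247.38102167  70.        ] [567.20293435 235.34203561  86.        ]
expected pin px top/scene at z86 (np.float64(171.30147402813782), np.float64(199.85193686993404)) (np.float64(332.36647660578024), np.float64(167.80624501571413))
start tool [590.7893193  256.77764165]
t 13.975 pos [484.1 190.7 187.4] yaw [-179.98   -0.2    -9.44] F [-0.2 -1.2 -0.3] op -0.002 q6 2.11
shift units [ 2.358 -2.066  0.944] turn deg [  0.07  -0.19 -53.44]
```

View pics/c4.png

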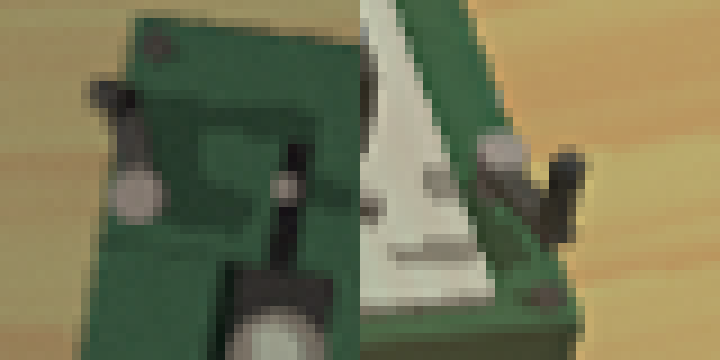

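The pin top sits at about (171.4,200.2) in top, matching the prediction of (171.3,199.9). The post top is about 56 mm high, so a tip at 68 mm clears it.

{"op": "move_arm", "data": {
  "series": "1 0 0 0 0 0 -10.7;1 0 0 0 0 0 -10.7;1 0 0 0 0 0 -10.7;1 0 0 0 0 0 -10.7;1 0 0 0 0 0 -10.6;1 .5 .11 0 0 0 0;1 .6 .14 0 0 0 0;1 .6 .14 0 0 0 0;1 .6 .14 0 0 0 0;1 .5 .1 0 0 0 0;1 0 0 0 0 0 0;1 0 0 0 0 0 0"
}}

```text
clock: 15.48
eef_pos: [576.8, 250.2, 172.3]
tcp_rot: [-3.135, 0.019, 0.781]
contact_force: [-0.1, 1.1, -0.5]
opening: -0.001
```

```bash
python3 - <<'E'
from h import *
to(590.8,256.8,68,44)
E
```

```text
t 15.475 pos [576.8 250.2 172.3] yaw [-179.63    1.11   44.76] F [-0.1  1.1 -0.5] op -0.001 q6 1.2
shift units [0.416 0.145 2.598] turn deg [-0.36  1.11  0.76]
```

{"op": "move_arm", "data": {
  "series": "1 .42 .15 0 -.4 1.1 .7;1 0 0 .4 0 0 0;1 0 0 .6 0 0 0;1 0 0 .6 0 0 0;1 0 0 .4 0 0 0;1 0 0 .2 0 0 0;1 0 0 .1 0 0 0;1 0 0 0 0 0 0;1 0 0 0 0 0 0"
}}

```text
clock: 16.6
eef_pos: [592.8, 257.0, 74.9]
tcp_rot: [3.14, -0.001, 0.767]
contact_force: [-0.1, 0.7, -0.6]
opening: 0.0
```

```bash
python3 - <<'E'
from h import *
to(590.8,256.8,68,44)
s=r.sense(); M=R.from_euler('xyz',s['tcp_rot'])
P0=np.array([535.5,231.5]); n=np.array([np.cos(np.radians(-136)),np.sin(np.radians(-136))]); l=np.array([.695,-.719])
prev=s['eef_pos'][:2]
for th in [-17,-5,10,25,40,55,70,80,85,90]:   # latch deg -> shift per leg, tool axes
    a=np.radians(-9.45-th); q=P0+34*np.array([np.cos(a),np.sin(a)])-17*n
    d=M.inv().apply([*(q-prev),0])/40; print(th,q.round(1),d.round(3)); prev=q
E
```

```text
t 16.6 pos [592.8 257.   74.9] yaw [ 1.7993e+02 -5.0000e-02  4.3960e+01] F [-0.1  0.7 -0.6] op 0.0 q6 1.21
shift units [-0.039 -0.031  0.173] turn deg [ 0.07 -0.05 -0.04]
-17 [581.4 247.8] [-0.364 -0.031 -0.   ]
-5 [581.6 240.7] [-0.12   0.131  0.   ]
10 [579.8 232. ] [-0.184  0.124 -0.   ]
25 [575.8 224.1] [-0.21   0.073 -0.   ]
40 [569.8 217.5] [-0.221  0.016 -0.   ]
55 [562.4 212.6] [-0.218 -0.042 -0.   ]
70 [554.  209.9] [-0.2   -0.097 -0.   ]
80 [548.1 209.3] [-0.116 -0.092 -0.   ]
85 [545.1 209.4] [-0.052 -0.053 -0.   ]
90 [542.1 209.8] [-0.047 -0.058 -0.   ]
```

{"op": "move_arm", "data": {
  "series": "1 -.18 -.02 .09 0 0 0;1 -.18 -.02 .08 0 0 0;1 0 0 0 0 0 0;1 -.06 .065 0 0 0 0;1 -.06 .065 0 0 0 0;1 -.09 .06 0 0 0 0;1 -.09 .06 0 0 0 0;1 0 0 0 0 0 0"
}}

```text
clock: 17.6
eef_pos: [582.5, 232.0, 69.3]
tcp_rot: [3.137, -0.009, 0.767]
contact_force: [1.5, 1.4, -0.5]
opening: -0.003
```

```bash
python3 - <<'E'
from h import *
to(579.8,232,68,44)
E
```

```text
t 17.6 pos [582.5 232.   69.3] yaw [179.74  -0.49  43.96] F [ 1.5  1.4 -0.5] op -0.003 q6 1.18
shift units [-0.049 -0.047  0.032] turn deg [ 0.26 -0.49 -0.04]
```

Contact of about 2 N in the expected direction, so the pin is being pushed. Continuing round.

{"op": "move_arm", "data": {
  "series": "1 -.13 .0 .02 0 0 0;1 -.12 .03 0 0 0 0;1 -.11 .01 0 0 0 0;1 -.11 .01 0 0 0 0;1 -.11 -.02 0 0 0 0;1 -.11 -.02 0 0 0 0;1 0 0 0 0 0 0"
}}

```text
clock: 18.48
eef_pos: [563.0, 211.5, 69.1]
tcp_rot: [3.135, -0.011, 0.768]
contact_force: [1.2, 0.4, -0.2]
opening: 0.001
```

```bash
python3 - <<'E'
from h import *
to(562.4,212.6,68,44)
im=vision.grab_frame('scene'); cv2.imwrite('pics/c5.png',cv2.resize(im[110:210,260:370,::-1],None,fx=5,fy=5))
E
```

```text
t 18.475 pos [563.  211.5  69.1] yaw [179.65  -0.6   43.98] F [ 1.2  0.4 -0.2] op 0.001 q6 1.16
shift units [ 0.007 -0.031  0.028] turn deg [ 0.35 -0.6  -0.02]
```

View pics/c5.png

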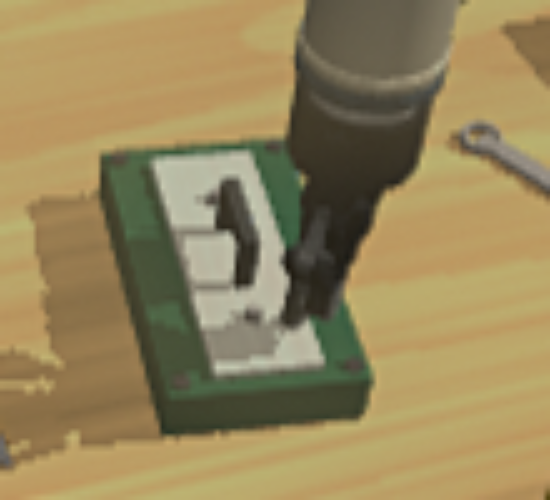

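The latch is following (pin at the gripper's left edge near crop (310,250)), and the plate is still seated. I'll finish the arc.

{"op": "move_arm", "data": {
  "series": "1 -.1 -.06 .01 0 0 0;1 -.1 -.07 .01 0 0 0;1 -.08 -.07 0 0 0 0;1 -.07 -.06 0 0 0 0;1 -.04 -.04 0 0 0 0;1 0 0 0 0 0 0"
}}

```text
clock: 19.27
eef_pos: [542.2, 209.6, 68.1]
tcp_rot: [3.135, -0.011, 0.768]
contact_force: [0.4, 0.8, -0.5]
opening: -0.002
```

```bash
python3 - <<'E'
from h import *
to(542.1,209.8,68,44)
E
```

```text
t 19.275 pos [542.2 209.6  68.1] yaw [179.65  -0.62  43.99] F [ 0.4  0.8 -0.5] op -0.002 q6 1.17
shift units [ 0.001 -0.005  0.001] turn deg [ 0.35 -0.62 -0.01]
```

{"op": "move_arm", "data": {
  "series": "1 .2 0 0 0 0 0;1 .2 0 -.2 0 0 0;1 .1 0 -.8 0 0 0;1 0 0 -1 0 0 0;1 0 0 -1 0 0 0;1 0 .8 -.5 0 0 0;1 -.5 .9 0 0 0 0;1 -.5 .9 0 0 0 0;1 -.5 .9 0 0 0 0;1 -.5 .9 0 0 0 0;1 -.5 .9 0 0 0 0;1 -.5 .8 0 0 0 0;1 0 0 0 0 0 0"
}}

```text
clock: 20.9
eef_pos: [645.4, -39.1, 219.4]
tcp_rot: [3.135, -0.011, 0.771]
contact_force: [-0.0, -0.3, -0.3]
opening: 0.001
```

```bash
python3 - <<'E'
from h import *
to(542.1,209.8,68,44)
out=[]
for n,bx in(('top',(145,180)),('scene',(255,115))):
    im=vision.grab_frame(n)[:,:,::-1].copy(); x0,y0=bx
    out.append(cv2.resize(im[y0:y0+100,x0:x0+100],None,fx=4,fy=4,interpolation=2)); cv2.imwrite(f'pics/{n}6.png',im)
cv2.imwrite('pics/c6.png',np.hstack(out))
E
```

```text
t 20.9 pos [645.4 -39.1 219.4] yaw [179.62  -0.63  44.17] F [-0.  -0.3 -0.3] op 0.001 q6 0.73
shift units [ 2.443 -6.288  3.769] turn deg [ 0.38 -0.63  0.17]
```

View pics/c6.png

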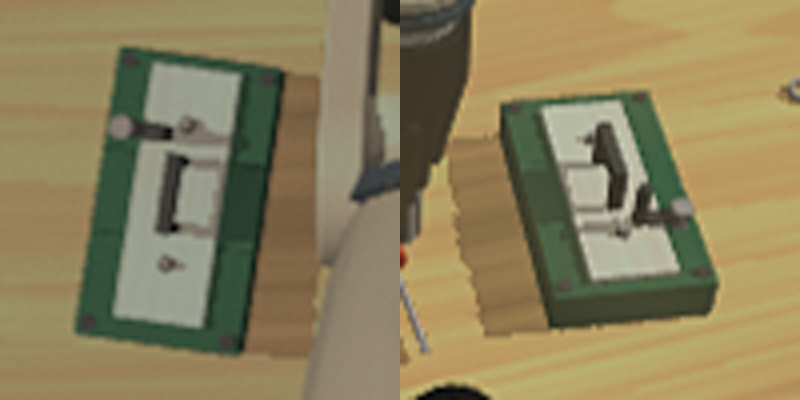

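The latch arm lies across the plate edge and the studs show through both holes. A numeric check before handing in:

```bash
python3 - <<'E'
from h import *
P0=np.array([535.5,231.5])
for th in (70,80,90):
    a=np.radians(-9.45-th); X=P0+34*np.array([np.cos(a),np.sin(a)])
    print(th,[np.round(proj('top',[*X,z]),1) for z in(54,86)],[np.round(proj('scene',[*X,z]),1) for z in(54,86)])
t=cv2.imread('pics/top6.png'); s=cv2.imread('pics/scene6.png')
for n,im,(x0,x1,y0,y1) in(('top',t,(178,196,206,220)),('scene',s,(308,322,155,172))):
    g=cv2.cvtColor(im,6)[y0:y1,x0:x1]; yy,xx=np.nonzero(g<62); print(n,'dark',x0+xx.min(),x0+xx.max(),y0+yy.min(),y0+yy.max(),'mean',x0+xx.mean(),y0+yy.mean())
H=cv2.cvtColor(t,cv2.COLOR_BGR2HSV).astype(int)
m=((H[...,1]<50)&(H[...,2]>110)&box(t,165,210,190,265)).astype(np.uint8)
m=cv2.morphologyEx(m,cv2.MORPH_OPEN,np.ones((3,3)))
m=cv2.morphologyEx(m,cv2.MORPH_CLOSE,np.ones((9,9)));print('plate z46',rect('top',m,46.),'z60',rect('top',m,60.))
E
```

```text
70 [array([185.7, 209. ]), array([183.8, 208.5])] [array([316. , 171.4]), array([317.4, 164.2])]
80 [array([185.9, 210.9]), array([184. , 210.4])] [array([315.1, 170.2]), array([316.4, 163. ])]
90 [array([185.7, 212.8]), array([183.8, 212.3])] [array([314.5, 168.9]), array([315.8, 161.7])]
top dark 178 190 209 219 mean 182.62857142857143 213.22857142857143
scene dark 308 321 157 170 mean 312.8545454545455 164.6
plate z46 ((483.67962646484375, 201.31488037109375), (93.83209228515625, 201.63389587402344), 80.56487274169922) z60 ((483.5369567871094, 198.78118896484375), (92.71913146972656, 199.2422637939453), 80.56486511230469)
```

```bash
python3 -c "
from rig import r
print(r.sign_off())"
```

```text
the job is handed in; nothing more can be done
None
```

The aluminium plate is seated on the housing over both studs, the latch is turned across its edge, and the job is handed in. It took about 21 s of the 72 s.

- **Plate:** I located the studs in the camera images; the pair sits about 5 mm along +x. The plate went over both studs on the first try, so no feeling-around was needed. The wrist reading stayed within about 4 N, which is roughly the plate's own weight. The plate's weight came off the gripper at TCP z = 60.3 mm, against 60.2 mm expected for flush.
- **Latch:** I pushed the pin round with the closed fingers at about 2 N or less. In the last top view the pin sits at row 212.5, and 212.3–212.8 was predicted for 90°, so the latch stands at about 1.57 rad.
- **End state:** The last pictures show both studs through the holes and the plate's length as it should look when flush (201.6 mm measured against 200). The robot stood clear, reading near-zero force.

**Weak checks:**
- In the final top view the post's bright head merged with the plate outline. That spoiled the width (94 mm) and the sideways centre, so the plate's position across the housing rests on the studs showing through the holes and on the TCP position when I released it.
- The automatic dark-pixel check on the pin was also confused by the handle, shadows and arm, so I used the enlarged picture instead.
- I did not measure the other bench items afterwards. No move went near them.

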